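# Pack the sealing line's check kit into its tray

### The job

Gather the sealing line's check kit into the flat dark metal tray: lay the probe thermometer in the rest with the two pins, its probe between the pins and its thick end between the walls; lay the scraper in the rest with the long cross bar, its blade at that bar and its handle end between the walls; stand the self-inking date stamp upright inside the rectangular frame, long side along the frame. Set each one down on its rest rather than dropping it, and leave the marker pen and the wooden-handled stamp where they are.

Things in the scene. Friction and masses are not known exactly. Their poses are not given: they have to be found in the camera images.
- thermometer_mid (a point): Pen thermometer, lying: white handle 75 long, 22 wide, 16 mm tall, with a thin steel probe out of one end (3.6 mm thick, 8 mm up); 174 mm overall, 50 g. Point: centre of the handle, 8 mm above the underside, where to grip across the 22 mm. y runs along it away from the probe (handle end y +38, probe tip y -136 mm), x across, z up.
- scraper_mid (a point): Scraper, lying flat: blue handle 115 long, 22 wide, 14 mm thick, thin steel blade 60 mm wide; 164 mm overall, 45 g. Point: middle of the handle, 7 mm above the underside; grip here across the 22 mm. y runs along it away from the blade (handle end y +57, blade edge y -107 mm; wider than 22 mm from y -47), x across, z up.
- date_stamp_mid (a point): Self-inking date stamp, standing: black foot 26 x 42 mm, red head 22 x 44 mm, 74 mm tall, 70 g, rigid. Point: its centre, 37 mm above the underside; the red head spans 7 to 37 mm above the point. x is the narrow way (grip the head across its 22 mm), y the 44 mm way, z up.
- marker_pen_mid (a point): Look-alike to leave alone: white and red marker pen, loose, 135 long, 17 wide, 16 mm tall, no steel probe. Point: its centre, 8 mm up; y along it.
- knob_stamp_mid (a point): Look-alike to leave alone: plain hand stamp, loose, wooden foot 28 x 47 mm under a round dark wooden knob, 70 mm tall. Point: its centre, 35 mm up; y along the 47 mm side.
- kit_tray: Flat dark steel tray, fixed, 226 (x) x 212 (y) x 12 mm tall with 5 mm walls and floor; origin under its centre. It holds the three rests side by side at x -70, 0 and +70 mm, in any order. Its +y side is nearest the robot.
- rest_fork: Thermometer's rest, fixed: grey plate 66 (x) x 194 (y) x 6 mm, origin under its centre, 5 mm above the table. Two round black pins 10 mm thick, 12 mm tall at x +-15, y -60; at the +y end (robot's side) black walls 10 mm tall: sides 42 mm apart, y 73 to 93, end wall y 93 to 97; bare between. The handle's centre belongs at x 0, y +49 mm, on the plate, its y along the rest's +y.
- rest_bar: Scraper's rest, fixed: the same plate, origin and +y end walls (sides 42 mm apart, y 73 to 93; end wall y 93 to 97; 10 mm tall) as the thermometer's rest, but no pins and, at the -y end, a black cross bar 64 mm wide, 10 mm tall, at y -93 to -97. The handle's middle belongs at x 0, y +25 mm, lying on the plate, its y along the rest's +y.
- rest_frame: Date stamp's rest, fixed: the same 66 x 194 x 6 mm plate and origin as the other rests, with a black rectangular frame near its -y end (far from the robot): 46 (x) by 66 mm (y) inside, walls 4 mm thick and 10 mm above the plate, centred at x 0, y -60 mm. The stamp stands inside on the plate, its y along the rest's y, either way round.
Mind the look-alikes: they are no part of the job. There is more than one size of the part that bears date_stamp_mid; the job needs the larger.

How it is judged:
At the end, for the whole second after the job is handed in: Thermometer and scraper lie flat on their rests (14 mm sideways, 15 mm lengthways, 0.18 rad), handle ends at the walls; the date stamp stands on the plate inside its frame (15 mm, 0.6 rad); the pen and the wooden-handled stamp lie within 20 mm of their start; all released and at rest (x of thermometer_mid in the frame of rest_fork between -0.014 and 0.014 m and y of thermometer_mid in the frame of rest_fork between 0.034 and 0.064 m and z of thermometer_mid in the frame of rest_fork between 0.009 and 0.019 m and angle between the y axis of thermometer_mid and the y axis of rest_fork, either way round below 0.18 rad and y of rest_fork in the frame of thermometer_mid below 0 m and angle between each of thermometer_mid, scraper_mid's own z axis and vertical below 0.09 rad and x of scraper_mid in the frame of rest_bar between -0.014 and 0.014 m and y of scraper_mid in the frame of rest_bar between 0.01 and 0.04 m and z of scraper_mid in the frame of rest_bar between 0.008 and 0.018 m and angle between the y axis of scraper_mid and the y axis of rest_bar, either way round below 0.18 rad and y of rest_bar in the frame of scraper_mid below 0 m and x of date_stamp_mid in the frame of rest_frame between -0.015 and 0.015 m and y of date_stamp_mid in the frame of rest_frame between -0.075 and -0.045 m and z of date_stamp_mid in the frame of rest_frame between 0.038 and 0.048 m and angle between date_stamp_mid's own z axis and vertical below 0.1 rad and angle between the y axis of date_stamp_mid and the y axis of rest_frame, either way round below 0.6 rad and distance of each of marker_pen_mid, knob_stamp_mid from where it was at the start of the episode below 0.02 m); the robot touches nothing.
It fails at once if the thermometer is dropped from more than about 30 mm (contact force between thermometer and the fingers below 0.05 N and linear speed of thermometer above 0.8 m/s).
It fails at once if the scraper is dropped from more than about 30 mm (contact force between scraper and the fingers below 0.05 N and linear speed of scraper above 0.8 m/s).
It fails at once if the date stamp is dropped from more than about 30 mm (contact force between date_stamp and the fingers below 0.05 N and linear speed of date_stamp above 0.8 m/s).
It also fails if it takes over 83 s, if anything falls off the work surface, if the arm or the gripper's body presses on something with over 40 N, if the wrist force passes 120 N, or if a joint passes its speed limit or range.

### The arm

A 7-joint arm with a two-finger parallel gripper is mounted at the origin on the work surface; the furniture and walls round the work are solid. World frame = base frame: x ahead of the robot, y to its left, z up, the work surface at z = 0. Lengths are in m, angles in rad, forces in N, time in s.
With the tool pointing down it reaches from about 0.35 to 0.9 m from the base axis. Payload 19.9 kg.
Tool frame: the origin (TCP) lies between the finger pads; the fingertips stand 19 mm ahead of it and the grasp point (between the pads) is the TCP; z points along the fingers, y is the line along which they close (so a half turn about z gives the same grasp; the last joint's range is limited). The gripper opens to 94 mm and grips with 3 to 60 N. Pads are 16 mm wide; open, the fingers measure 119 mm over their backs; the gripper's body (75 mm by 177 mm) begins 78 mm behind the grasp point.
Start: joints at [1.21, 0.417, -0.01, 1.614, 0.005, 1.111, -0.053], TCP at [0.196, -0.593, 0.224] pointing down, gripper open.
Joint ranges: [-2.81, 2.81], [-0.39, 2.02], [-1.27, 1.25], [0.06, 2.57], [-1.19, 4.33], [0.19, 2], [-2.82, 2.82]. Speed limits (rad/s): [1.89, 1.89, 2.39, 2.39, 3.01, 3.01, 3.01].

### API

Orientations are given as a 3x3 rotation matrix whose columns are the frame's x, y, z axes.
In Python, from rig import robot gives the robot as it stands. Calls block until the motion is done:
- robot.move_ptp(position, orientation): joint-space move of the TCP to a pose.
- robot.move_linear(position, velocity=0.15, frame=None, threshold=None): straight line of the TCP; frame=None keeps the orientation; velocity is the mean speed in m/s. With threshold (N) it stops when the force on the tool has changed by that much, and returns True; else False.
- robot.goto_joints(angles): joint-space move.
- robot.gripper_to(opening): finger opening in m; the grip force is fixed at half the most; returns when the fingers have stopped.
- robot.pause(seconds).
- robot.ik(position, orientation): joint angles nearest the present ones, or None.
- robot.get_state(): the state.
- robot.grab_frame(name): name is "scene" or "top" or "wrist"; returns the picture (420x560x3 uint8, red, green, blue); there is no depth.
- robot.camera_info(name): a dict with "fx", "fy", "cx", "cy" (pixels), "rvec" (rotation vector, rad) and "tvec" (3), from world to camera coordinates, as OpenCV has them. Camera axes: x right, y down, z forward; pixel columns grow to the right and rows downward; lengths in m; the calibration is good to about 2 mm. A picture is of the moment at which its call begins: read the wrist's pose just before it. camera_info takes no time and is no camera call; for the wrist camera it gives the pose at the moment of the call.
A pose or a line that the arm cannot do raises robot.PlanningError and nothing moves.
- robot.sign_off(): hands the job in; it is judged then, once.
The state is a dict: "time": time; "qpos": joint angles; "joint_vel": joint speeds; "effort": joint torques, N m; "ee_pos": TCP position; "tool_rot": TCP orientation; "force": force on the tool from outside, world axes, zero at the start; "moment": the same for the moment, N m; "opening": finger opening in m; "grasp_force": force on a finger pad.
Only numpy, scipy, OpenCV 4.12 (cv2) and the standard library are available. Lean on these libraries where they do the work, as an engineer would, in place of code of your own. Each camera call takes 0.05 s, during which the arm holds its last target. There are 200 camera calls.

## Working session

There is one attempt and no reset: what is moved stays moved. The work goes in short steps, each a Python script; the robot and the scene stay as the last script left them, time stands still between calls to the robot, and variables do not carry over. Pictures are saved under pics/ and viewed, at most 14 in all, crops included, and the job is handed in when it is done.

```bash
ls; mkdir -p pics
python3 - <<'E'
from rig import robot
import cv2
for n in("top","scene"):
    cv2.imwrite(f"pics/{n}0.png",robot.grab_frame(n)[:,:,::-1]); print(n,robot.camera_info(n))
print(robot.get_state())
E
```

```text
pics
top {'fx': 396.0258344976348, 'fy': 396.0258344976348, 'cx': 274.48867764640784, 'cy': 208.8808592797384, 'rvec': array([ 2.18758106, -2.15948082,  0.06558519]), 'tvec': array([0.01754499, 0.52298674, 1.22362424])}
scene {'fx': 476.8087908453557, 'fy': 476.8087908453557, 'cx': 274.91791188814057, 'cy': 210.66018499627063, 'rvec': array([ 0.72461467, -2.50267087,  1.24641303]), 'tvec': array([0.4290809 , 0.21676813, 1.13673983])}
{'time': 0.1, 'qpos': array([ 1.20946435,  0.41788458, -0.01033481,  1.61413642,  0.00470218,
        1.11064607, -0.05298508]), 'joint_vel': array([ 9.38204181e-05, -1.54639473e-03,  2.75890220e-04, -2.72855265e-03,
        8.16054402e-04,  1.13059541e-03,  4.58568561e-04]), 'effort': array([ 1.29876313e-03, -8.52575183e+01,  6.39689416e-01, -4.26692033e+01,
       -4.89310047e-02,  1.63629174e-02,  1.01837859e-04]), 'ee_pos': array([ 0.19641399, -0.59300329,  0.22389677]), 'tool_rot': array([[ 9.49271565e-01,  3.14457210e-01, -3.98241322e-04],
       [ 3.14457454e-01, -9.49271070e-01,  9.71959758e-04],
       [-7.23992127e-05, -1.04788371e-03, -9.99999448e-01]]), 'force': array([-0.36191653, -0.16062457, -0.48920657]), 'moment': array([ 0.0238659 , -0.05194919, -0.04467174]), 'grasp_force': 0.0, 'opening': 0.09419104718854249}
```

View pics/top0.png

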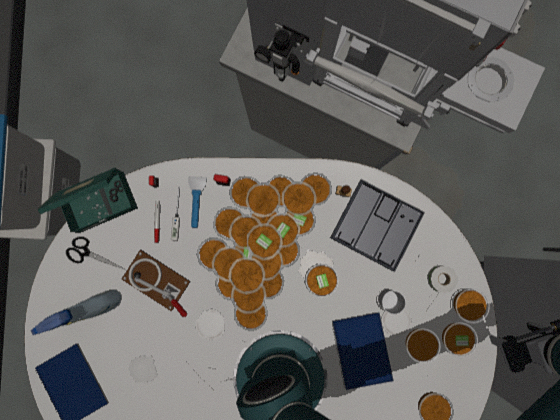

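View pics/scene0.png

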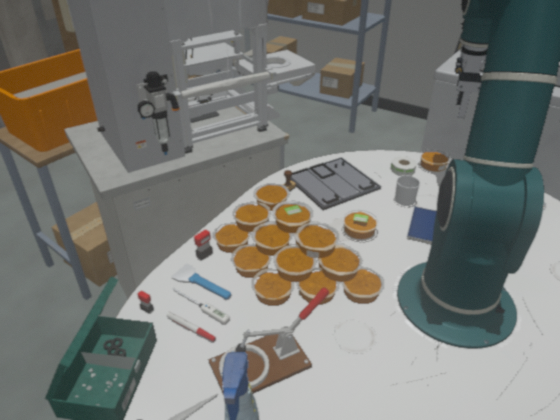

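The top view shows the marker pen (157,221), thermometer (176,215), scraper (196,200), red-headed stamps at (153,181) and (222,180), the knob stamp (343,190) and the tray (378,224). In the scene view the stamp at (203,243) looks larger than the one at (146,301). I'll enlarge both areas to confirm.

Run:
```python
import cv2,numpy as np
t=cv2.imread("pics/top0.png");s=cv2.imread("pics/scene0.png")
cv2.imwrite("pics/c1.png",cv2.resize(t[165:255,135:255],None,fx=6.6,fy=6.6,interpolation=cv2.INTER_CUBIC))
cv2.imwrite("pics/c2.png",cv2.resize(t[170:280,320:440],None,fx=5.4,fy=5.4,interpolation=cv2.INTER_CUBIC))
```

```text
(no output)
```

View pics/c1.png

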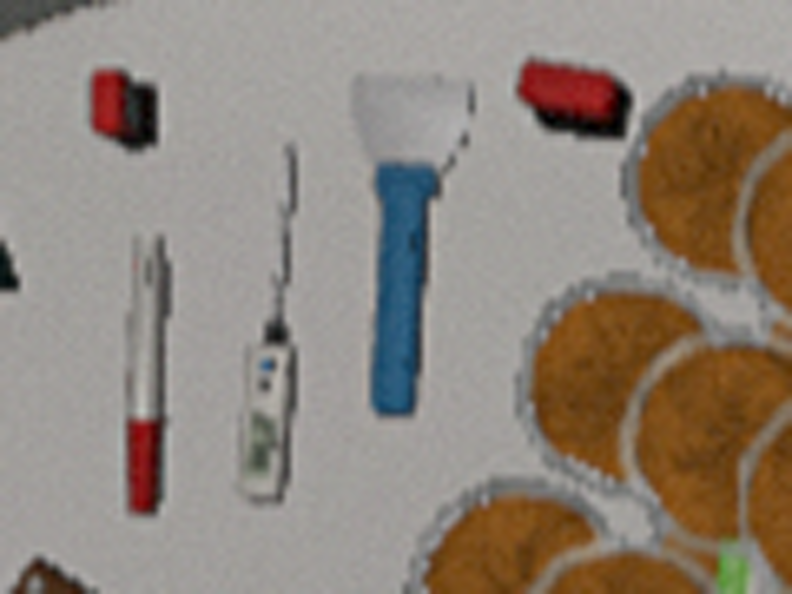

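View pics/c2.png

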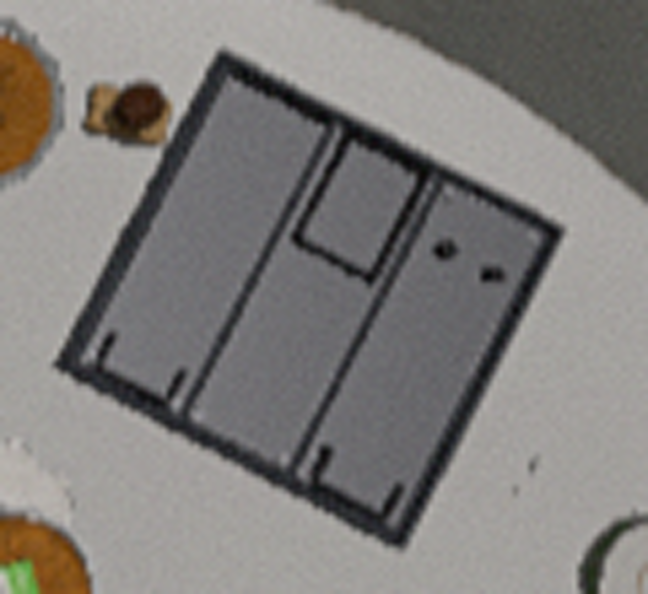

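Top crop: the right-hand red stamp, original (222,180), has a head about 45 mm long. The left one, (153,181), is about 30 mm, so the right one is the larger and the one wanted. In the tray, left to right, the rests are bar, frame (centre) and fork (two pins, right). The knob stamp sits close to the tray's left corner.

```bash
cat > h.py <<'E'
from rig import robot
import numpy as np,cv2
def p2w(name,px,z,info=None):
    c=info or robot.camera_info(name);R,_=cv2.Rodrigues(np.array(c["rvec"]));t=np.array(c["tvec"])
    px=np.atleast_2d(px).astype(float)
    d=np.c_[(px[:,0]-c["cx"])/c["fx"],(px[:,1]-c["cy"])/c["fy"],np.ones(len(px))]@R
    o=-R.T@t
    return (o+d*((z-o[2])/d[:,2])[:,None])[:,:2]
def down(th):
    "tool down, closing axis y at world angle th"
    y=np.array([np.cos(th),np.sin(th),0]);z=np.array([0,0,-1.]);return np.c_[np.cross(y,z),y,z]
E
python3 - <<'E'
from h import *
np.set_printoptions(precision=4,suppress=True)
def c1(p):return (np.array(p)+.5)/6.6-.5+[135,165]
def c2(p):return (np.array(p)+.5)/5.4-.5+[320,170]
def ang(v):return np.arctan2(v[1],v[0])
s=p2w("top",c1([(407,165),(393,412),(413,75)]),.014);print("scraper",s,s[1]-s[0],ang(s[1]-s[0]),(s[0]+s[1])/2)
t=p2w("top",c1([(275,345),(264,498),(290,145)]),.012);print("therm",t,ang(t[1]-t[2]),(t[0]+t[1])/2)
d=p2w("top",c1([(525,78),(617,98),(571,90)]),.074);print("date",d,ang(d[1]-d[0]),np.linalg.norm(d[1]-d[0]))
d=p2w("top",c1([(108,104)]),.06);print("small",d)
k=p2w("top",c2([(222,52),(562,232),(402,546),(58,364)]),.012);c=k.mean(0);print("tray",k,c,ang(k[2]-k[1]+k[3]-k[0]),ang(k[0]-k[1]+k[3]-k[2]),np.linalg.norm(k-np.roll(k,1,0),axis=1))
print("knob",p2w("top",c2([(140,108)]),.07))
print(robot.camera_info("wrist"))
for p,th in((d[0],0),((s[0]+s[1])/2,1.5),(c,2.6),(c,-.5)): print(robot.ik([*p,.25],down(th)))
E
```

```text
scraper [[0.5817 0.2741]
 [0.4627 0.2774]
 [0.6255 0.2725]] [-0.119   0.0033] 3.1140780587400005 [0.5222 0.2758]
therm [[0.4942 0.3357]
 [0.4209 0.3385]
 [0.5911 0.3316]] 3.100675273696773 [0.4575 0.3371]
date [[0.6151 0.2078]
 [0.6063 0.1652]
 [0.6098 0.1865]] -1.774698721768183 0.04347498273127938
small [[0.603  0.4047]]
tray [[ 0.621  -0.2476]
 [ 0.5176 -0.4443]
 [ 0.3351 -0.3499]
 [ 0.437  -0.152 ]] [ 0.4777 -0.2984] 2.6633772260440787 1.0909760087106912 [0.2073 0.2223 0.2054 0.2226]
knob [[ 0.5799 -0.1902]]
{'fx': 329.5907382486209, 'fy': 329.5907382486209, 'cx': 286.3787164274639, 'cy': 209.26566704515145, 'rvec': array([-2.3715,  1.7129,  0.2237]), 'tvec': array([-0.6249, -0.0261,  0.3912])}
[-0.1308  0.7373 -0.8856  1.2694  0.5584  1.3832 -0.9828]
[ 0.271   0.5802 -1.1456  1.6478  0.5489  1.2768  0.5211]
[-0.3099  0.469   1.0868  1.7665 -0.4472  1.1813 -2.7747]
[ 0.7665  0.2999 -0.321   1.7327  0.1034  1.1255 -0.0857]
```

Run:
```python
from h import *
import pickle
np.set_printoptions(precision=4,suppress=True)
D={}
for n,p,th in(("w_tray",[.44,-.28,.36],-2.05),("w_obj",[.48,.26,.36],-1.6)):
    robot.move_ptp(p,down(th));robot.pause(.3)
    D[n]=robot.camera_info("wrist");im=robot.grab_frame("wrist");cv2.imwrite(f"pics/{n}.png",im[:,:,::-1])
    s=robot.get_state();print(s["time"],s["qpos"],s["ee_pos"],D[n])
pickle.dump(D,open("D.pkl","wb"))
```

```text
2.0 [ 0.6214  0.1326 -0.1264  1.6793  0.0171  1.331  -1.5583] [ 0.4399 -0.2802  0.3599] {'fx': 329.5907382486209, 'fy': 329.5907382486209, 'cx': 286.3787164274639, 'cy': 209.26566704515145, 'rvec': array([-1.5511,  2.5561,  0.332 ]), 'tvec': array([-0.0456,  0.4418,  0.6544])}
4.3083 [ 0.0923  0.2466 -0.7766  1.6072  0.1759  1.36   -2.3066] [0.4801 0.2598 0.36  ] {'fx': 329.5907382486209, 'fy': 329.5907382486209, 'cx': 286.3787164274639, 'cy': 209.26566704515145, 'rvec': array([-2.0544,  2.117 ,  0.2746]), 'tvec': array([0.2737, 0.396 , 0.6421])}
```

View pics/w_tray.png

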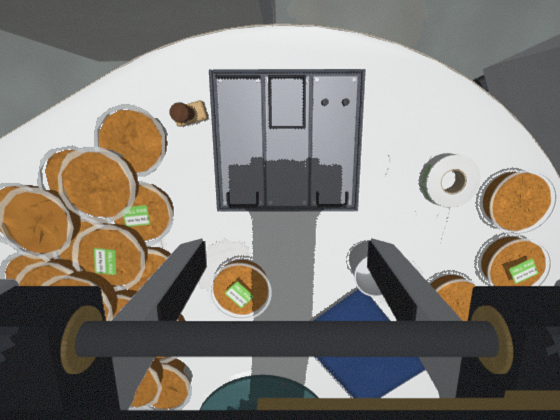

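View pics/w_obj.png

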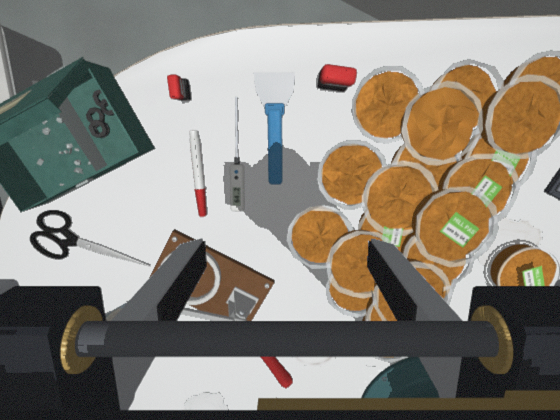

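Wrist views: the tray is upright in the picture, corners about (211,70), (365,69), (357,211) and (218,211). The scraper runs from (274,73) to (275,184), the thermometer from (237,97) to (236,211), and the large stamp is at (338,76). I'll compare these with the top-camera estimates.

Run:
```python
from h import *
import pickle
np.set_printoptions(precision=4,suppress=True)
D=pickle.load(open("D.pkl","rb"))
ang=lambda v:np.arctan2(v[1],v[0])
k=p2w("",[(210,70),(365,69),(358,211),(218,211)],.012,D["w_tray"]);print(k.mean(0),ang(k[2]-k[1]+k[3]-k[0]),np.linalg.norm(k-np.roll(k,1,0),axis=1))
o=D["w_obj"]
s=p2w("",[(274,73),(275,104),(275,184)],.012,o);print("scr",s,ang(s[2]-s[0]))
s=p2w("",[(237,97)],.008,o);e=p2w("",[(235,163),(235.5,211)],.014,o);print("th",s,e,ang(e[1]-s[0]))
im=cv2.imread("pics/w_obj.png");cv2.imwrite("pics/c3.png",cv2.resize(im[55:100,305:370],None,fx=8,fy=8,interpolation=cv2.INTER_CUBIC))
```

```text
[ 0.4767 -0.3019] 2.666465601150843 [0.2094 0.2222 0.2107 0.2234]
scr [[0.6237 0.2729]
 [0.5812 0.2731]
 [0.462  0.2778]] 3.1116428726184564
th [[0.5929 0.3289]] [[0.4968 0.3376]
 [0.4208 0.3422]] 3.0646338554969277
```

View pics/c3.png

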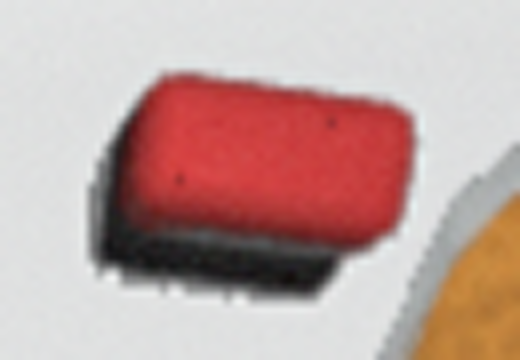

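```bash
cat >> h.py <<'E'
TC=np.array([.4772,-.3005]);TA=2.666
ty=np.array([np.cos(TA),np.sin(TA)]);tx=np.array([ty[1],-ty[0]])
def tray(x,y):return TC+x*tx+y*ty
def rep(m):
    s=robot.get_state();print(m,"t%.1f"%s["time"],"z%.4f"%s["ee_pos"][2],s["ee_pos"][:2].round(4),"open%.4f"%s["opening"],"gf%.1f"%s["grasp_force"],s["force"].round(1))
def pick(p,th,z,op,hi=.2,lift=.22):
    robot.gripper_to(op)
    robot.move_ptp([*p,hi],down(th));robot.move_linear([*p,z+.04],.2)
    print(robot.move_linear([*p,z],.05,None,8));rep("down")
    robot.gripper_to(0.0);rep("grip")
    robot.move_linear([*p,lift],.15);rep("lift")
def place(p,th,z,op,hi=.22):
    robot.move_ptp([*p,hi],down(th));robot.move_linear([*p,z+.03],.15);robot.pause(.2);rep("pre")
    print(robot.move_linear([*p,z],.03,None,5));rep("down")
    robot.gripper_to(op);robot.move_linear([*p,.2],.15);rep("up")
E
python3 - <<'E'
from h import *
import pickle
D=pickle.load(open("D.pkl","rb"));e=p2w("",[(325.6,64),(356.5,68.1)],.073,D["w_obj"]);v=e[1]-e[0];a=np.arctan2(v[1],v[0]);n=np.array([v[1],-v[0]])/np.linalg.norm(v);print("stamp",e,a,np.linalg.norm(v),e.mean(0)+.011*n,n)
pick([.519,.2755],-1.60,.0215,.05)
s=robot.get_state();cv2.imwrite("pics/p1.png",robot.grab_frame("scene")[:,:,::-1])
E
```

```text
stamp [[0.62400785 0.20577076]
 [0.61804521 0.16684043]] -1.7227769020571124 0.03938430977183961 [0.61015332 0.18797095] [-0.98847317  0.15139617]
False
down t7.6 z0.0217 [0.5191 0.2757] open0.0501 gf0.0 [-0.2  0.9  0.5]
grip t8.2 z0.0216 [0.519  0.2755] open0.0218 gf30.0 [-0.4  0.1  1.4]
lift t9.7 z0.2192 [0.5187 0.2753] open0.0213 gf30.0 [-0.2  0.4 -1.3]
```

Run:
```python
from h import *
place(tray(.07,.025),TA+np.pi/2-2*np.pi,.0325,.045)
pick([.458,.338],3.08+np.pi/2-2*np.pi,.0215,.05)
place(tray(-.07,.049),TA+np.pi/2-2*np.pi,.0325,.045)
robot.move_ptp([.44,-.28,.36],down(-2.05));robot.pause(.2)
cv2.imwrite("pics/p2.png",robot.grab_frame("wrist")[:,:,::-1])
s=robot.get_state();print(s["time"],s["qpos"])
for th in(-.174,-.174+np.pi):print(robot.ik([.61,.187,.2],down(th)))
```

```text
pre t12.9 z0.0631 [ 0.4873 -0.2271] open0.0218 gf30.0 [-0.6  0.   0. ]
True
down t13.9 z0.0326 [ 0.4869 -0.2267] open0.0215 gf30.0 [-1.3  1.3  7.5]
up t15.7 z0.1992 [ 0.4866 -0.2267] open0.0448 gf0.0 [-0.8 -0.2 -1.1]
False
down t19.9 z0.0217 [0.4581 0.3382] open0.0501 gf0.0 [ 0.3  0.1 -0.2]
grip t20.4 z0.0216 [0.4581 0.338 ] open0.0218 gf30.0 [-0.2  0.2  2.7]
lift t21.9 z0.2192 [0.4577 0.3378] open0.0216 gf30.0 [0.6 0.4 0.4]
pre t25.7 z0.0631 [ 0.4018 -0.3405] open0.0215 gf30.0 [ 0.4 -0.5 -0.2]
True
down t26.7 z0.0325 [ 0.4014 -0.3402] open0.0216 gf30.0 [-1.6  0.4  7.3]
up t28.5 z0.1992 [ 0.4013 -0.34  ] open0.0451 gf0.0 [ 0.3 -0.4 -0.1]
29.5 [ 0.95173025  0.15655829 -0.50031865  1.66984943  0.07655828  1.33637831
 -1.61200349]
[ 0.38597707  0.73404633 -1.1273193   1.57745752  0.68506857  1.274089
 -1.02414211]
[ 0.36731982  0.7109841  -1.08596144  1.57801098  0.65253859  1.25602237
  2.13928705]
```

View pics/p2.png

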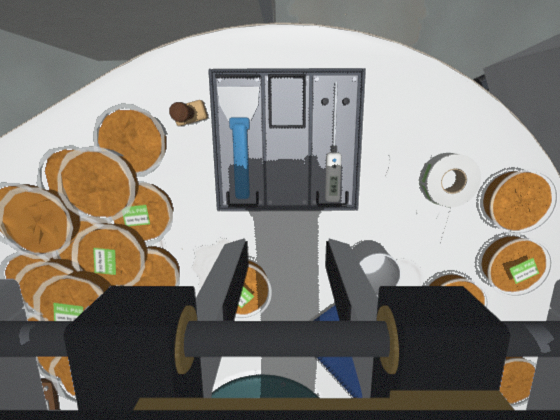

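Both tools lie straight in their rests: the scraper from (240,80) to (240,198), and the thermometer with its probe between the pins at (335,101). Next is the date stamp.

Run:
```python
from h import *
pick([.610,.187],-.174,.064,.055,hi=.2,lift=.26)
cv2.imwrite("pics/p3s.png",robot.grab_frame("scene")[:,:,::-1])
place(tray(0,-.06),TA+np.pi/2-2*np.pi,.0752,.045,hi=.26)
robot.move_ptp([.44,-.28,.36],down(-2.05));robot.pause(.2)
cv2.imwrite("pics/p3.png",robot.grab_frame("wrist")[:,:,::-1])
s=robot.get_state();print(s["time"],s["qpos"])
```

```text
False
down t33.4 z0.0643 [0.6101 0.1871] open0.0548 gf0.0 [ 0.3 -0.2  0.6]
grip t34.0 z0.0640 [0.61  0.187] open0.0218 gf30.0 [ 0.4 -0.1 -0.1]
lift t35.5 z0.2592 [0.6098 0.1868] open0.0216 gf30.0 [-0.6 -0.2 -1.1]
pre t38.8 z0.1058 [ 0.5308 -0.3282] open0.0212 gf30.0 [-0.5 -0.3 -1.5]
False
down t39.9 z0.0754 [ 0.5306 -0.328 ] open0.0218 gf30.0 [0.5 0.7 0.2]
up t41.5 z0.1991 [ 0.5301 -0.3279] open0.0451 gf0.0 [-0.8  0.9 -0.6]
42.5 [ 1.36311475  0.24137346 -1.00943542  1.65835054  0.20698517  1.35870136
 -1.72709424]
```

View pics/p3.png

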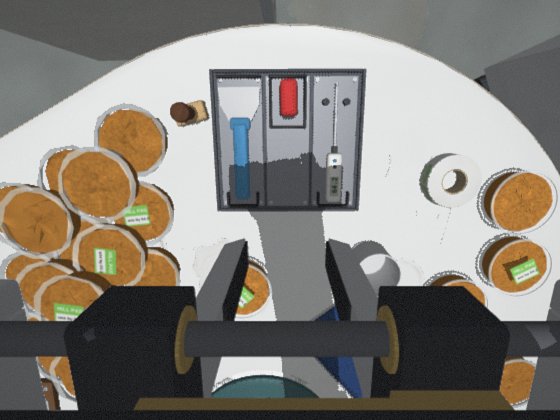

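The red head is inside the frame at (289,97). A numeric check of all three placements on an enlarged crop, before handing in.

Run:
```python
from h import *
im=cv2.imread("pics/p3.png");cv2.imwrite("pics/c4.png",cv2.resize(im[62:217,205:370],None,fx=3.8,fy=3.8,interpolation=cv2.INTER_CUBIC))
h=cv2.cvtColor(im,cv2.COLOR_BGR2HSV);m=((h[...,0]<8)|(h[...,0]>172))&(h[...,1]>130)&(h[...,2]>90)
m[:, :265]=0;m[:,312:]=0;m[130:]=0
ys,xs=np.nonzero(m);print(xs.min(),xs.max(),ys.min(),ys.max())
def T(px,z):
    d=p2w("wrist",px,z)-TC;return np.c_[d@tx,d@ty].round(4)
x=(xs.min()+xs.max())/2
print("stamp far top edge (ideal y -.082)",T([(x,ys.min())],.085))
print("frame inside far/near",T([(287,79),(288,126)],.021))
print("scr end(.082) edge(-.082), th end(.087) tip(-.087)",T([(241,198),(239,80),(334,200.5),(335,82)],.02))
```

```text
280 296 78 115
stamp far top edge (ideal y -.082) [[-0.0009 -0.0847]]
frame inside far/near [[ 0.0003 -0.0911]
 [-0.001  -0.0266]]
scr end(.082) edge(-.082), th end(.087) tip(-.087) [[ 0.0722  0.0815]
 [ 0.0684 -0.0901]
 [-0.0723  0.086 ]
 [-0.0679 -0.087 ]]
```

View pics/c4.png

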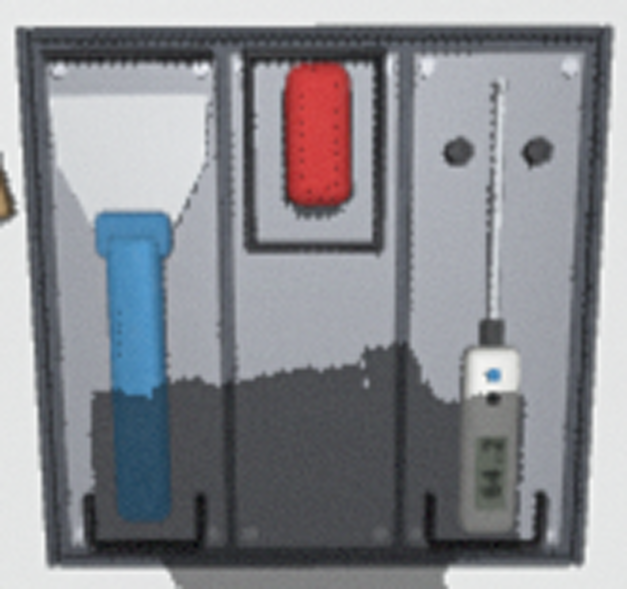

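The crop shows all three seated, each within about 4 mm of its target: the scraper flat at the bar, the stamp upright in the frame, the probe between the pins. The knob stamp hasn't moved. Handing in.

```bash
python3 -c "
from rig import robot
print(robot.sign_off())"
```

```text
the job is handed in; nothing more can be done
None
```

The scraper, thermometer and larger date stamp are each set down in their rests, the marker pen and wooden-handled stamp were not touched, and the job was handed in at about 43 s (no verdict was returned).

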